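Gauge the red spot on the violin plate

ROBOT

A 6-joint arm with a two-finger parallel gripper is mounted at the origin on the work surface. World frame = base frame: x ahead of the robot, y to its left, z up, the work surface at z = 0. Lengths are in m, angles in degrees, forces in N, time in s.
With the tool pointing down it reaches from about 0.35 to 0.925 m from the base axis. Payload 6.4 kg.
Tool frame: the origin (TCP) lies where the fingers leave the gripper's body, on its centre line; the fingertips stand 97 mm ahead of it and the grasp point (between the pads) lies 78 mm ahead of it; z points along the fingers, y is the direction in which the jaws open and shut (so a half turn about z gives the same grasp; the last joint's range is limited). The gripper opens to 94 mm and grips with 3 to 60 N. Pads are 16 mm wide; open, the fingers measure 119 mm over their backs; the gripper's body (75 mm by 177 mm) begins 78 mm behind the grasp point.
Start: joints at [-75.12, 14.043, 89.255, -0, 76.702, -9.975], TCP at [0.273, -0.59, 0.303] pointing down, gripper open.
Joint ranges: [-179.41, 179.41], [-58.25, 129.5], [7.25, 145.43], [-54.29, 234.29], [11.92, 165.04], [-157.13, 157.13]. Speed limits (degrees/s): [147.25, 147.25, 180, 180, 180, 180].

INTERFACE

Orientations are given as a 3x3 rotation matrix whose columns are the frame's x, y, z axes.
In Python, from rig import sense, camera, job_done, search_frame, outline_of, place_of gives the robot as it stands.
- The arm moves only by the tool carry_out, never from a script. Its argument "moves" is a list of rows, each a list of 2 entries, a list of its own where there are three numbers: the shift along the tool's x, y, z in mm, then the turn about the tool's z in rad. A call has 1 to 20 rows; each row is the pose to reach, as a shift and turn from the pose measured when the call began, along the tool's axes at that moment; what a row does not reach only later rows make up. A row lasts 1/10 s, in which the tool goes at most 50 mm and 8.59 degrees, less where a joint would pass 70% of its speed; a pose out of reach is approached as far as the arm can. A call with a gripper value outside its range is refused whole. "gripper" is the opening, from 0 (shut) to 1 (fully open), set as the call begins (left out, the last holds). The fingers move at their own pace and stop on an object; "squeeze" is the grip in N (left out, the last holds). Time passes only in rows, so rows that repeat a pose let the fingers close. It gives the time, the measured TCP pose, the force and the opening at its end, in the units of the state.
- sense(): the state, without advancing time (a new reading comes with each control period).
- camera(name): name is "side" or "top" or "wrist"; returns a dict with "pixels" (400x640x3 uint8, red, green, blue), "fx", "fy", "cx", "cy" (pixels), "rvec" (rotation vector, rad) and "tvec" (3), from world to camera coordinates, as OpenCV has them. Camera axes: x right, y down, z forward; pixel columns grow to the right and rows downward; lengths in m; the calibration is good to about 2 mm. A picture is of the moment at which its call begins. There is no depth.
- job_done(): hands the job in, once; it reports no verdict.
Trained networks look in a picture, given as the dict that the camera call returned (one of the last four; its "shot" number tells which), for a name from the list of things; names that differ only in an ending like _2 or _b are one class to them, and where a whole thing is asked for, a point or a joint stands for the part that bears it (a point fixed in the world has none). Each returns a list of dicts, best first, with "conf" (0 to 1); they miss things now and then, are a little off and sometimes report something else, mostly with a low value. They report only what shows in the picture. A call takes as long as a camera call. They do not tell look-alikes from the thing itself.
- search_frame(picture, thing): "at" ([column, row] in pixels, amid what is visible of it).
- outline_of(picture, thing): "region" (400x640 bool, what is visible of it) and "at" ([column, row] in pixels, amid what is visible of it).
- place_of(picture, thing): "at" ([column, row] in pixels: a listed point, or the origin of a listed thing).
The state is a dict: "time": time; "joint_pos": joint angles; "qd": joint speeds; "effort": joint torques, N m; "tcp_pos": TCP position; "tool_rot": TCP orientation; "force": force on the tool from outside, world axes, zero at the start; "ft_torque": the same for the moment, N m; "gripper_width": finger opening in m.
Only numpy, scipy, OpenCV 4.12 (cv2) and the standard library are available. Lean on these libraries where they do the work, as an engineer would, in place of code of your own. Each camera call takes 0.05 s, during which the arm holds its last target. There are 200 camera calls.

TASK

The blue plunger gauge has been knocked over on the bench: pick it up, turn it upright (dial on top, plunger down) clear of everything, and then set the plunger's tip on the red dot on the violin plate. Hold the gauge there in the gripper, straight upright, pressing lightly so that the plunger is about half way in, and finish while still holding it so. Never press hard on the soft wood, keep the gripper and arm off the plate, and leave the other things on the bench where they stand.

Things in the scene. Friction and masses are not known exactly. Their poses are not given: they have to be found in the camera images.
- gauge_grip (a point): Middle of the barrel of the dial gauge, loose, ~170 g, lying on its side. Square blue barrel 24 x 24, 70 long, between two 40 x 40 ends: black head 18 thick with a white dial on its outer face, steel foot collar 12 thick with the brass plunger. 20 above the bench. z axis: along the gauge from plunger to dial head (level at the start, up when upright); y: square to a side, level at the start.
- gauge_tip (a point): The very end of the gauge's brass plunger, 8 in diameter, ball-ended, that sticks 14 out of the foot collar: 61 from gauge_grip along the gauge when fully out. It moves with the plunger. Same axes as gauge_grip.
- plunger (a joint): How far the spring plunger is pushed into the gauge, m: 0 fully out (free), 0.012 fully in. Spring: it begins to move at about 0.7 N, half way in (0.006) takes about 2.8 N, fully in about 4.9 N.
- plate: Pale flat wooden violin plate blank, 356 long, 208 wide at the lower bout, 112 at the waist, 16 thick, fixed on a cork board 230 x 380, 8 thick, fixed to the bench. Origin: centre of the cork's underside. y axis along the plate (to the narrower bout), z up; the level top face is 24 above the bench. A blue and a green dot on it are not to be used.
- dot_red: Flat red round dot, 20 in diameter, stuck on the plate's top face: the spot to gauge. Origin: its centre, level with the plate's top face (24 above the bench). Where it lies on the plate varies; it changes places with the blue and the green dot.
- glue: Bystander, loose: white glue bottle with an orange cap, 130 tall, 56 across. Origin under its middle, on the bench.
- varnish: Bystander, loose: amber glass varnish jar, 85 tall, 68 across. Origin under its middle, on the bench.
- brush_cup: Bystander, loose: blue plastic cup, 68 across, 100 tall, with pencils and brushes standing in it up to 180 high. Origin under its middle, on the bench.
- block_plane: Bystander, loose: small steel block plane, 45 x 140, 44 tall. Origin under its middle, on the bench.
- spool_clamp: Bystander, loose: wooden spool clamp standing upright, 40 across, 92 tall. Origin under its middle, on the bench.
- screwdriver: Bystander, loose: screwdriver lying on the bench (origin in its shaft or handle).
There are look-alikes about, which are no part of the job. Leave any purple look-alike of the part that bears gauge_grip alone.

How it is judged:
By the outcome, as a careful person would: the job done as asked, in the order asked, and still so for the second after the job is handed in, while the arm keeps its last pose, push and grip.
It also fails if it takes over 45 s, if anything falls off the work surface, if the arm or the gripper's body presses on something with over 40 N, if the wrist force passes 120 N, or if a joint passes its speed limit or range.

## Working session

There is one attempt and no reset: what is moved stays moved. The work goes in short steps, Python scripts to look and compute and a tool call to move; the robot and the scene stay as the last step left them, time stands still between calls to the robot, and variables do not carry over. Pictures are saved under pics/ and viewed, about 8 in all and at most 12, crops included, and the job is handed in when it is done.

Besides the shell and the picture viewer there is one more tool, called after "Request:" by a JSON object that holds its "op" and its "data". carry_out: Moves the arm, as the interface text tells. Its arguments: {"type":"object","properties":{"moves":{"type":"array"},"gripper":{"type":"number"},"squeeze":{"type":"number"}},"required":["moves"]}

```bash
mkdir -p pics
cat > h.py <<'E'
import numpy as np, cv2, sys
from rig import *
def ray(p,uv):
    K=np.array([[p['fx'],0,p['cx']],[0,p['fy'],p['cy']],[0,0,1]])
    R=cv2.Rodrigues(np.array(p['rvec'],float))[0]; t=np.array(p['tvec'],float)
    return -R.T@t, R.T@np.linalg.inv(K)@np.array([uv[0],uv[1],1.])
def at_z(p,uv,z):
    c,d=ray(p,uv); return c+d*(z-c[2])/d[2]
def proj(p,X):
    K=np.array([[p['fx'],0,p['cx']],[0,p['fy'],p['cy']],[0,0,1]])
    return cv2.projectPoints(np.array(X,float).reshape(-1,3),np.array(p['rvec'],float),np.array(p['tvec'],float),K,None)[0].reshape(-1,2)
def save(p,n,crop=None,s=1):
    im=p['pixels'][:,:,::-1]
    if crop: im=im[crop[1]:crop[3],crop[0]:crop[2]]
    cv2.imwrite('pics/'+n+'.png',cv2.resize(im,None,fx=s,fy=s,interpolation=cv2.INTER_CUBIC))
E
python3 - <<'E'
from h import *
np.set_printoptions(precision=3,suppress=True)
s=sense(); print(s['time'],s['tcp_pos'],s['tool_rot'],s['force'],s['gripper_width'])
Z=dict(gauge_grip=.02,gauge_tip=.02,dot_red=.024,plate=0,glue=0,varnish=0,brush_cup=0,block_plane=0,spool_clamp=0,screwdriver=.01)
ims=[]
for n in ('top','side'):
    p=camera(n); ims.append(p['pixels'])
    print(n, ray(p,(320,200)))
    for k in Z:
        print(k,[(round(r['conf'],2),np.round(r['at']),at_z(p,r['at'],Z[k])[:2]) for r in place_of(p,k)[:3]])
    save(p,n)
E
```

```text
0.0 [ 0.273 -0.589  0.302] [[ 0.907  0.42  -0.   ]
 [ 0.42  -0.907  0.002]
 [ 0.    -0.002 -1.   ]] [-0.313 -0.248 -0.035] 0.09443158687736355
top (array([ 0.432, -0.02 ,  1.546]), array([ 0.116,  0.006, -0.993]))
gauge_grip [(0.77, array([419., 278.]), array([ 0.367, -0.327])), (0.74, array([184., 282.]), array([0.343, 0.417])), (0.72, array([420., 232.]), array([ 0.514, -0.331]))]
gauge_tip []
dot_red [(0.44, array([254., 214.]), array([0.561, 0.201]))]
plate [(0.71, array([293., 212.]), array([0.571, 0.076])), (0.46, array([174., 191.]), array([0.634, 0.47 ]))]
glue [(0.84, array([377., 152.]), array([ 0.774, -0.196])), (0.35, array([295., 212.]), array([0.573, 0.07 ]))]
varnish [(0.87, array([430., 174.]), array([ 0.704, -0.368]))]
brush_cup [(0.59, array([174., 194.]), array([0.627, 0.468]))]
block_plane [(0.79, array([173., 241.]), array([0.472, 0.465]))]
spool_clamp [(0.59, array([467., 207.]), array([ 0.599, -0.488])), (0.18, array([250., 214.]), array([0.564, 0.216]))]
screwdriver [(0.61, array([183., 285.]), array([0.331, 0.424]))]
side (array([ 0.173, -1.103,  1.435]), array([ 0.219,  0.594, -0.774]))
gauge_grip [(0.77, array([345., 277.]), array([ 0.531, -0.34 ]))]
gauge_tip []
dot_red []
plate [(0.56, array([312., 186.]), array([0.575, 0.069]))]
glue [(0.8, array([389., 223.]), array([ 0.76 , -0.191]))]
varnish [(0.71, array([398., 269.]), array([ 0.706, -0.366]))]
brush_cup [(0.79, array([286., 117.]), array([0.613, 0.462]))]
block_plane [(0.89, array([256., 128.]), array([0.481, 0.451]))]
spool_clamp [(0.7, array([387., 313.]), array([ 0.602, -0.492]))]
screwdriver [(0.55, array([222., 143.]), array([0.328, 0.409]))]
```

View pics/top.png

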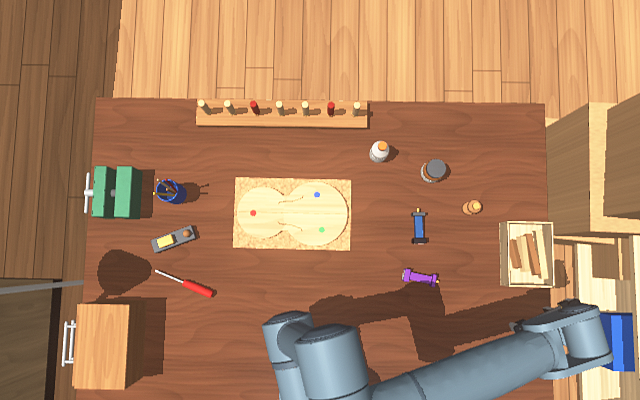

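View pics/side.png

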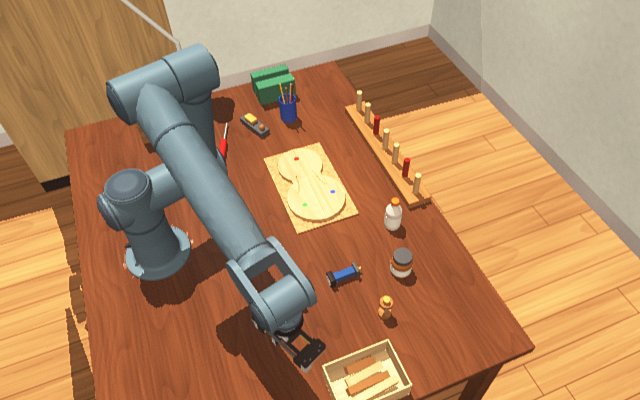

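Request:
{"op": "carry_out", "data": {"moves": [[[40,-20,0],0.06],[[80,-40,0],0.12],[[120,-62,0],0.18],[[160,-83,0],0.24],[[200,-103,0],0.3],[[240,-124,0],0.36],[[270,-140,0],0.42],[[289,-149,0],0.437],[[289,-149,0],0.437],[[289,-149,0],0.437]], "gripper": 1, "squeeze": 3}}

```text
time: 2.1
tcp_pos: [0.4728, -0.3332, 0.3027]
tool_rot: [[1.0, -0.002, -0.0], [-0.002, -1.0, -0.0], [-0.0, 0.0, -1.0]]
force: [-0.3, -0.2, 0.5]
gripper_width: 0.0941
```

Run:
```python
from h import *
np.set_printoptions(precision=4,suppress=True)
s=sense(); print(s['time'],s['tcp_pos'],s['tool_rot'],s['force'])
for n in ('wrist','top','side'):
    p=camera(n); print(n,p['rvec'],p['tvec'])
    for k in ('gauge_grip','gauge_tip'):
        print(k,[(round(r['conf'],2),np.round(r['at']),at_z(p,r['at'],.02)) for r in place_of(p,k)[:3]])
    if n=='wrist': save(p,'w1')
    for r in outline_of(p,'gauge_grip'):
        ys,xs=np.nonzero(r['region']); print(r['conf'],r['at'],cv2.minAreaRect(np.c_[xs,ys].astype(np.float32)))
        print(at_z(p,r['at'],.02))
```

```text
2.1 [ 0.4728 -0.3332  0.3027] [[ 1.     -0.0021 -0.0002]
 [-0.0021 -1.     -0.0004]
 [-0.0002  0.0004 -1.    ]] [-0.303  -0.1962  0.5398]
wrist [-2.066   2.0702  0.2972] [-0.3324  0.4261  0.5263]
gauge_grip [(0.93, array([314., 130.]), array([ 0.5343, -0.3285,  0.02  ])), (0.77, array([316., 253.]), array([ 0.3709, -0.329 ,  0.02  ]))]
gauge_tip [(0.46, array([360., 262.]), array([ 0.356 , -0.3908,  0.02  ])), (0.39, array([311.,  80.]), array([ 0.5909, -0.3251,  0.02  ]))]
0.96 [313.3, 251.6] ((318.2673034667969, 254.1495361328125), (82.60873413085938, 38.33100128173828), 9.7824068069458)
[ 0.3724 -0.3259  0.02  ]
0.71 [312.0, 131.4] ((311.41937255859375, 128.5570068359375), (99.2093505859375, 35.09642028808594), 88.4306411743164)
[ 0.5324 -0.3255  0.02  ]
0.34 [69.7, 100.1] ((75.99998474121094, 96.49998474121094), (151.99996948242188, 192.99996948242188), 0.0)
[ 0.5689 -0.0414  0.02  ]
top [ 2.182  -2.1446  0.0929] [-0.0075  0.584   1.4955]
gauge_grip [(0.63, array([432., 172.]), array([ 0.7062, -0.3714,  0.02  ])), (0.43, array([419., 229.]), array([ 0.5218, -0.3276,  0.02  ]))]
gauge_tip []
0.64 [418.8, 216.3] ((417.5, 218.5), (17.0, 11.0), 90.0)
[ 0.5635 -0.328   0.02  ]
side [ 2.4038 -0.4759  0.1478] [-0.5475  0.1924  1.7228]
gauge_grip [(0.77, array([298., 290.]), array([ 0.3773, -0.3266,  0.02  ])), (0.62, array([345., 276.]), array([ 0.5312, -0.3342,  0.02  ]))]
gauge_tip [(0.31, array([344., 276.]), array([ 0.5308, -0.3328,  0.02  ]))]
0.94 [342.1, 277.0] ((342.91888427734375, 274.315673828125), (16.25599479675293, 35.55083465576172), 66.25050354003906)
[ 0.5219 -0.335   0.02  ]
0.65 [299.7, 292.1] ((295.90728759765625, 292.517822265625), (33.99252700805664, 13.143778800964355), 79.11447143554688)
[ 0.3802 -0.3339  0.02  ]
```

View pics/w1.png

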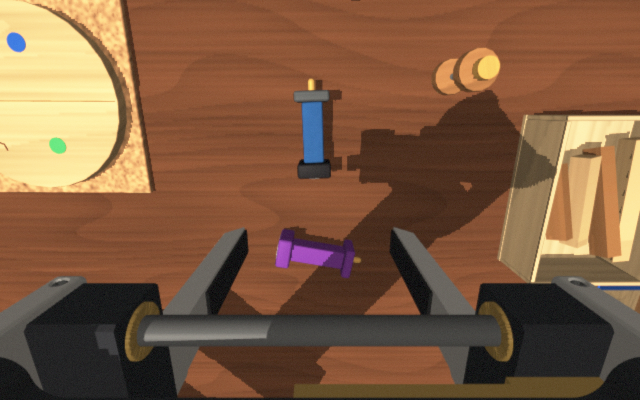

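Run:
```python
from h import *
p=camera('wrist')
for nm,uv,z in (('tip',(312,79),.02),('grip',(314,130),.02),('headtopfar',(314,161),.04),('headtopnear',(314,176),.04),('headbotnear',(314.5,179),.0),('headL',(298,163),.04),('headR',(331,163),.04),('footL',(294,92),.04),('footR',(329,92),.04)):
    print(nm,np.round(at_z(p,uv,z),4))
save(p,'w2',(270,60,360,200),5)
```

```text
tip [ 0.5914 -0.326   0.02  ]
grip [ 0.534  -0.3279  0.02  ]
headtopfar [ 0.4997 -0.328   0.04  ]
headtopnear [ 0.4817 -0.3278  0.04  ]
headbotnear [ 0.4689 -0.3278  0.    ]
headL [ 0.4974 -0.3091  0.04  ]
headR [ 0.4972 -0.3479  0.04  ]
footL [ 0.5762 -0.3065  0.04  ]
footR [ 0.5761 -0.3451  0.04  ]
```

View pics/w2.png

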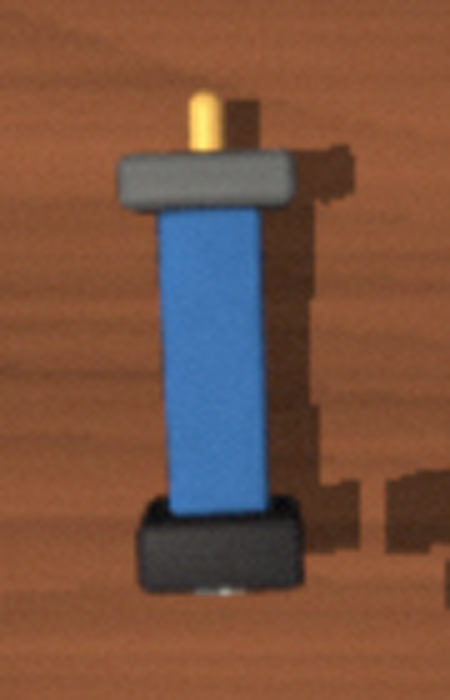

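Request:
{"op": "carry_out", "data": {"moves": [[[6,-2,25],-0.015],[[15,-5,70],-0.03],[[15,-5,115],-0.03],[[15,-5,155],-0.03],[[15,-5,185],-0.03],[[15,-5,198],-0.03],[[15,-5,203],-0.03],[[15,-5,204],-0.03]]}}

```text
time: 3.55
tcp_pos: [0.4883, -0.3287, 0.0994]
tool_rot: [[1.0, 0.027, 0.001], [0.027, -1.0, -0.001], [0.001, 0.001, -1.0]]
force: [0.2, 0.3, -0.8]
gripper_width: 0.0937
```

Run:
```python
from h import *
s=sense(); print(s['tcp_pos'],s['tool_rot'],s['force'])
p=camera('wrist'); save(p,'w3')
```

```text
[ 0.48825777 -0.32870675  0.09939101] [[ 9.99642047e-01  2.67393297e-02  8.87113357e-04]
 [ 2.67400969e-02 -9.99642046e-01 -8.64527226e-04]
 [ 8.63678932e-04  8.87939262e-04 -9.99999233e-01]] [ 0.20745868  0.34880059 -0.75689721]
```

View pics/w3.png

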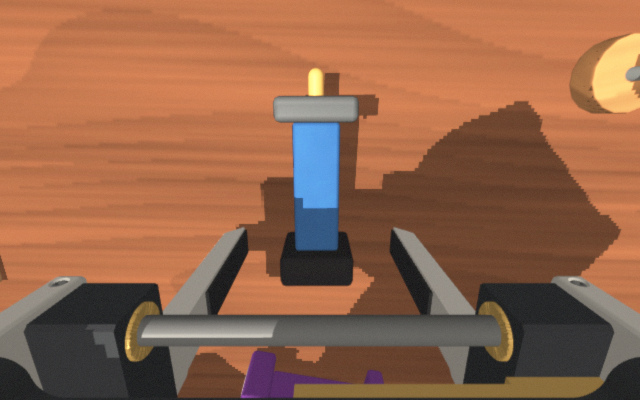

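Run:
```python
from h import *
p=camera('wrist')
for x in (.479,.488,.497): print(x, proj(p,[[x,-.3287,.04],[x,-.3287,.0]]).round(0).tolist())
print(at_z(p,(316,69),.023), [at_z(p,(316,r),.04) for r in (97,233,235,263,285)], at_z(p,(316,285),0))
save(p,'w4',(260,210,370,300),6)
```

```text
0.479 [[317.0, 287.0], [318.0, 254.0]]
0.488 [[318.0, 273.0], [318.0, 241.0]]
0.497 [[318.0, 258.0], [318.0, 229.0]]
[ 0.59221636 -0.32502062  0.023     ] [array([ 0.57824102, -0.32547358,  0.04      ]), array([ 0.51115196, -0.32711726,  0.04      ]), array([ 0.51002581, -0.32714485,  0.04      ]), array([ 0.49376063, -0.32754335,  0.04      ]), array([ 0.48029056, -0.32787337,  0.04      ])] [ 0.45453349 -0.32824426  0.        ]
```

View pics/w4.png

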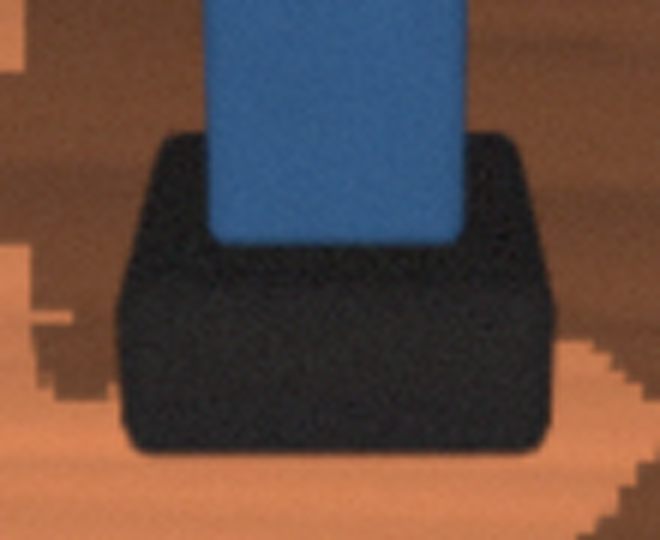

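Request:
{"op": "carry_out", "data": {"moves": [[[1,-1,1],0],[[1,-1,1],0],[[1,-1,1],0],[[1,-1,1],0],[[1,-1,1],0],[[1,-1,1],0],[[1,-1,1],0],[[1,-1,1],0]], "gripper": 0, "squeeze": 3}}

```text
time: 4.45
tcp_pos: [0.4896, -0.328, 0.0993]
tool_rot: [[1.0, 0.027, 0.002], [0.027, -1.0, -0.002], [0.002, 0.002, -1.0]]
force: [-0.0, 1.3, 0.5]
gripper_width: 0.04
```

Request:
{"op": "carry_out", "data": {"moves": [[[0,0,-5],0],[[0,0,-15],0],[[0,0,-28],0],[[0,0,-42],0],[[0,0,-57],0],[[0,0,-72],0],[[0,0,-87],0],[[0,0,-102],0],[[0,0,-115],0],[[0,0,-125],0],[[0,0,-130],0],[[0,0,-130],0],[[0,0,-130],0],[[0,0,-130],0]]}}

```text
time: 5.85
tcp_pos: [0.489, -0.3274, 0.2284]
tool_rot: [[1.0, 0.027, 0.001], [0.027, -1.0, -0.001], [0.001, 0.001, -1.0]]
force: [0.2, 0.0, -1.6]
gripper_width: 0.0401
```

Run:
```python
from h import *
s=sense(); print(s['tcp_pos'],s['force'],s['ft_torque'],s['gripper_width'])
a=camera('wrist'); b=camera('side'); 
for p in (a,b): print([(round(r['conf'],2),np.round(r['at'])) for k in ('gauge_grip','gauge_tip') for r in place_of(p,k)[:3]])
g=proj(b,[s['tcp_pos']])[0].astype(int); x,y=max(g[0]-60,0),max(g[1]-50,0)
ia=a['pixels'][:,:,::-1]; ib=cv2.resize(b['pixels'][y:y+120,x:x+120,::-1],(400,400),interpolation=cv2.INTER_CUBIC)
print(g)
cv2.imwrite('pics/l1.png',np.hstack([ia[:,120:520],ib]))
```

```text
[ 0.4889944  -0.3274306   0.22839103] [ 0.18135229  0.01914409 -1.63735363] [ 0.02834105  0.04019468 -0.01390494] 0.04008325167183106
[(0.79, array([318., 296.])), (0.76, array([319., 219.]))]
[(0.75, array([332., 265.])), (0.62, array([301., 291.])), (0.24, array([257., 128.]))]
[331 240]
```

View pics/l1.png

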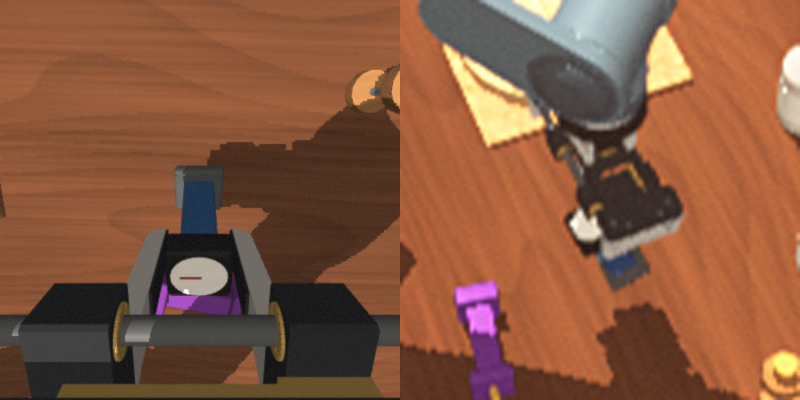

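```bash
cat > tilt.py <<'E'
from h import *
def pts(P,a,yaw,local):
    d=np.array([np.sin(a)*np.cos(yaw),np.sin(a)*np.sin(yaw),-np.cos(a)]) # toward tip
    y=np.array([-np.sin(yaw),np.cos(yaw),0]); x=np.cross(y,d)
    return np.array([P+l[0]*x+l[1]*y+l[2]*d for l in local])
E
python3 - <<'E'
from tilt import *
s=sense(); P=np.array(s['tcp_pos'])+.078*np.array(s['tool_rot'])[:,2]; yaw=np.arctan2(s['tool_rot'][1][0],s['tool_rot'][0][0])
p=camera('wrist')
L=[(sx*.02,sy*.02,h) for h in (.079,.091) for sx in (-1,1) for sy in (-1,1)]+[(0,0,.105),(0,0,-.009)]
for deg in (0,5,10,15,20,25,30,35):
    q=proj(p,pts(P,np.radians(deg),yaw,L)); h=cv2.convexHull(q[:8].astype(np.float32))
    print(deg,'foot rows',q[:8,1].min().round(),q[:8,1].max().round(),'cols',q[:8,0].min().round(),q[:8,0].max().round(),'dial',q[9].round(),'tip',q[8].round())
E
```

```text
0 foot rows 186.0 234.0 cols 295.0 342.0 dial [319. 263.] tip [318. 203.]
5 foot rows 178.0 226.0 cols 294.0 343.0 dial [319. 264.] tip [318. 194.]
10 foot rows 170.0 218.0 cols 294.0 343.0 dial [319. 266.] tip [318. 185.]
15 foot rows 162.0 210.0 cols 293.0 344.0 dial [319. 267.] tip [318. 176.]
20 foot rows 154.0 203.0 cols 293.0 344.0 dial [319. 268.] tip [318. 167.]
25 foot rows 147.0 195.0 cols 292.0 345.0 dial [319. 268.] tip [318. 158.]
30 foot rows 139.0 188.0 cols 291.0 346.0 dial [319. 269.] tip [318. 149.]
35 foot rows 132.0 180.0 cols 290.0 346.0 dial [319. 270.] tip [318. 141.]
```

Request:
{"op": "carry_out", "data": {"moves": [[[40,0,-3],0],[[62,0,-6],0],[[74,0,-9],0],[[80,0,-10],0],[[84,0,-10],0],[[84,0,-10],0],[[84,0,-10],0]]}}

```text
time: 6.9
tcp_pos: [0.5726, -0.3255, 0.239]
tool_rot: [[1.0, 0.026, 0.001], [0.026, -1.0, -0.001], [0.001, 0.001, -1.0]]
force: [-0.5, -0.7, -2.4]
gripper_width: 0.0397
```

```bash
cat > foot.py <<'E'
from tilt import *
s=sense(); P=np.array(s['tcp_pos'])+.078*np.array(s['tool_rot'])[:,2]; yaw=np.arctan2(s['tool_rot'][1][0],s['tool_rot'][0][0])
print(s['time'],s['tcp_pos'],s['force'],s['ft_torque'],s['gripper_width'])
p=camera('wrist')
r=[r for r in outline_of(p,'gauge_grip') if 250<r['at'][0]<390]
if r:
    ys,xs=np.nonzero(r[0]['region']); print('outline',[x['conf'] for x in r],'rows',ys.min(),ys.max(),'cols at top',xs[ys<ys.min()+6].min(),xs[ys<ys.min()+6].max())
print('tip',[(x['conf'],x['at']) for x in place_of(p,'gauge_tip')],'grip',[(x['conf'],x['at']) for x in place_of(p,'gauge_grip')])
L=[(sx*.02,sy*.02,.079) for sx in (-1,1) for sy in (-1,1)]
for deg in (-5,0,5,10,15):
    q=proj(p,pts(P,np.radians(deg),yaw,L)); print(deg,'foot rows',q[:,1].min().round(1),q[:,1].max().round(1))
save(p,sys.argv[1],(240,140,400,320),3)
E
python3 foot.py f1
```

```text
6.9 [ 0.57260804 -0.32547015  0.2390298 ] [-0.46553995 -0.74198458 -2.35386982] [ 0.05613215 -0.0034507  -0.0267774 ] 0.039666989432864015
outline [0.6, 0.6] rows 182 299 cols at top 296 342
tip [(0.56, [365.5, 357.3])] grip [(0.93, [319.9, 224.3]), (0.82, [314.8, 347.5])]
-5 foot rows 197.4 242.2
0 foot rows 189.9 234.1
5 foot rows 182.6 226.1
10 foot rows 175.4 218.1
15 foot rows 168.4 210.3
```

View pics/f1.png

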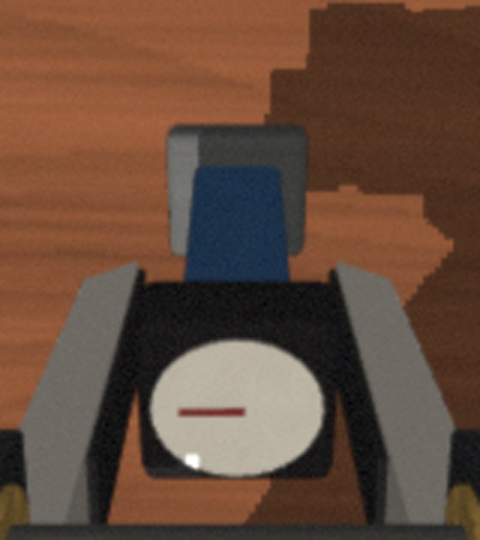

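```bash
cat > fit.py <<'E'
from tilt import *
from scipy.optimize import least_squares
def fit(p,s,face_far,face_near,w_near,foot_far,foot_near,w_foot):
    P=np.array(s['tcp_pos'])+.078*np.array(s['tool_rot'])[:,2]; yaw=np.arctan2(s['tool_rot'][1][0],s['tool_rot'][0][0])
    L=[(sx*.02,sy*.02,h) for h in (-.009,.079) for sx in (-1,1) for sy in (-1,1)]
    def f(v):
        q=proj(p,pts(P+[v[0]*np.cos(yaw),v[0]*np.sin(yaw),v[1]],v[2],yaw,L)); A,B=q[:4],q[4:]
        r=lambda Q:(Q[:2,1].mean(),Q[2:,1].mean())
        a,b=sorted(r(A)); c,d=sorted(r(B))
        wa=max(abs(A[0,0]-A[1,0]),abs(A[2,0]-A[3,0])); wb=abs(B[0,0]-B[1,0])/2+abs(B[2,0]-B[3,0])/2
        return np.array([a-face_far,b-face_near,wa-w_near,c-foot_far,d-foot_near,wb-w_foot])
    o=least_squares(f,[0,0,.1],x_scale=[.01,.01,.1]); print('shift x,z mm, tilt deg',o.x[:2]*1e3,np.degrees(o.x[2]),'res',o.fun.round(1))
    return o.x
E
python3 - <<'E'
from fit import *
p=camera('wrist'); s=sense(); print('cam',ray(p,(320,200)))
fit(p,s,233.5,299,66.5,182,225,46)
fit(p,s,233.5,299,66.5,182,225,47)
E
```

```text
cam (array([ 0.65639275, -0.3231618 ,  0.3218058 ]), array([-0.28850884, -0.01417304, -0.95742669]))
shift x,z mm, tilt deg [-3.43064532 -4.04209532] 6.33240981722078 res [ 3.4 -5.4  4.6  1.5  0.8  0.4]
shift x,z mm, tilt deg [-3.18162681 -3.5412098 ] 6.2949455795920555 res [ 3.3 -5.2  4.8  1.4  0.8 -0.5]
```

```bash
sed -i 's/for h in (-.009,.079) for sx/for h in (-.009,.079,.009) for sx/; s/A,B=q\[:4\],q\[4:\]/A,B,C=q[:4],q[4:8],q[8:]/; s/return np.array(\[a-/a=min(r(C)); return np.array([a-/' fit.py
python3 - <<'E'
from fit import *
p=camera('wrist'); s=sense()
fit(p,s,233.5,299,66.5,182,225,46)
E
```

```text
shift x,z mm, tilt deg [-13.60476071 -11.48189997] 13.08171226293568 res [-0.3 -0.   1.2  2.1 -1.9 -0.7]
```

```bash
cat > fit2.py <<'E'
from tilt import *
from scipy.optimize import least_squares
def run(p,s,foot_far,foot_near,w_foot,head_near,verbose=True):
    im=p['pixels'].astype(int); hsv=cv2.cvtColor(p['pixels'],cv2.COLOR_RGB2HSV)
    m=((hsv[...,1]<75)&(hsv[...,2]>110)).astype(np.uint8); m[:,:270]=0; m[:,370:]=0; m[:235]=0; m[305:]=0
    m=cv2.morphologyEx(m,cv2.MORPH_CLOSE,np.ones((5,5),np.uint8)); m=cv2.morphologyEx(m,cv2.MORPH_OPEN,np.ones((5,5),np.uint8))
    c=max(cv2.findContours(m,cv2.RETR_EXTERNAL,cv2.CHAIN_APPROX_NONE)[0],key=cv2.contourArea)
    (cx,cy),(d1,d2),ang=cv2.fitEllipse(cv2.convexHull(c)); bx=cv2.boundingRect(c); 
    blue=((hsv[...,0]>100)&(hsv[...,0]<125)&(hsv[...,1]>120)).astype(np.uint8)[150:240,285:355]; ys,xs=np.nonzero(blue)
    e=[(r+150,xs[ys==r].min()+285,xs[ys==r].max()+286) for r in np.unique(ys) if (ys==r).sum()>15]
    e=np.array(e[2:-2]); lo,hi=e[0,0],e[-1,0]; pl=np.polyfit(e[:,0],e[:,1],1); pr=np.polyfit(e[:,0],e[:,2],1)
    if verbose: print('f',p['fx'],'dial',cx,cy,d1,d2,ang,bx,'barrel rows',e[0,0]-2,e[-1,0]+2,'w',np.polyval(pr,lo)-np.polyval(pl,lo),np.polyval(pr,hi)-np.polyval(pl,hi))
    P=np.array(s['tcp_pos'])+.078*np.array(s['tool_rot'])[:,2]; yaw=np.arctan2(s['tool_rot'][1][0],s['tool_rot'][0][0])
    t=np.linspace(0,2*np.pi,41)[:-1]
    def f(v):
        Q=P+[v[0]*np.cos(yaw)-v[3]*np.sin(yaw),v[0]*np.sin(yaw)+v[3]*np.cos(yaw),v[1]]
        g=lambda L:proj(p,pts(Q,v[2],yaw,L))
        q=g([(v[4]*np.cos(u),v[4]*np.sin(u),-.0095) for u in t])
        el=cv2.fitEllipse(q.astype(np.float32)); 
        F=g([(sx*.02,sy*.02,.079) for sx in(-1,1) for sy in(-1,1)]); fr=sorted([F[:2,1].mean(),F[2:,1].mean()])
        H=g([(sx*.02,sy*.02,-.009) for sx in(-1,1) for sy in(-1,1)]); hr=max(H[:2,1].mean(),H[2:,1].mean())
        wf=(abs(F[0,0]-F[1,0])+abs(F[2,0]-F[3,0]))/2
        xs=[]
        for sy in(-1,1):   # barrel +x-side edges (widest visible); image left = +y
            a,b=g([(xx,sy*.012,h) for xx,h in((-X,.03),(-X,.075))]); k=(b[0]-a[0])/(b[1]-a[1])
            xs.append([a[0]+k*(r-a[1]) for r in(lo,hi)])
        w=np.abs(np.array(xs[0])-xs[1])
        return np.array([el[0][0]-cx,el[0][1]-cy,max(el[1])-max(d1,d2),min(el[1])-min(d1,d2),fr[0]-foot_far,fr[1]-foot_near,wf-w_foot,hr-head_near,w[0]-(np.polyval(pr,lo)-np.polyval(pl,lo)),w[1]-(np.polyval(pr,hi)-np.polyval(pl,hi))])
    # sign of local x facing camera (+x world): pts x=cross(y,d) -> -x for upright, hence -X side faces +x world
    X=.012
    o=least_squares(f,[0,0,.1,0,.017],x_scale=[.01,.01,.1,.01,.01],diff_step=1e-3,loss='soft_l1')
    cov=np.linalg.inv(o.jac.T@o.jac)
    print('shift x,z,y mm',(o.x[[0,1,3]]*1e3).round(1),'tilt',np.degrees(o.x[2]).round(1),'+-',np.degrees(np.sqrt(cov[2,2])).round(2),'R',o.x[4].round(4),'res',f(o.x).round(1))
    Q=P+[o.x[0],o.x[3],o.x[1]]; print('tip est',pts(Q,o.x[2],yaw,[(0,0,.105)]))
    return o.x
E
python3 - <<'E'
from fit2 import *
p=camera('wrist'); s=sense(); run(p,s,182,225,46.3,299)
E
```

```text
f 295.57382701965986 dial 318.51409912109375 275.6956481933594 45.30511474609375 57.26853942871094 89.84791564941406 (290, 254, 58, 45) barrel rows 196 233 w 27.51428571428579 33.36806722689079
shift x,z,y mm [-11.4  -8.6   0. ] tilt 11.4 +- 1.05 R 0.0177 res [-0.  -0.6  0.7 -1.1  2.7 -0.4 -0.6  0.3  1.4  1.7]
tip est [[ 0.5824628  -0.32505839  0.04986387]]
```

Request:
{"op": "carry_out", "data": {"moves": [[[0,0,15],0],[[0,0,30],0],[[0,0,40],0],[[0,0,45],0],[[0,0,48],0],[[0,0,49],0],[[0,0,50],0],[[0,0,51],0],[[0,0,52],0],[[0,0,52],0]]}}

```text
time: 8.25
tcp_pos: [0.5732, -0.3256, 0.1875]
tool_rot: [[1.0, 0.027, 0.002], [0.027, -1.0, -0.002], [0.002, 0.002, -1.0]]
force: [0.2, 0.6, -1.9]
gripper_width: 0.0398
```

Request:
{"op": "carry_out", "data": {"moves": [[[0,0,1],0],[[0,0,2],0],[[0,0,3],0],[[0,0,4],0],[[0,0,4],0]]}}

```text
time: 8.75
tcp_pos: [0.5733, -0.3256, 0.1835]
tool_rot: [[1.0, 0.027, 0.002], [0.027, -1.0, -0.002], [0.002, 0.002, -1.0]]
force: [-0.2, -0.2, 0.2]
gripper_width: 0.04
```

Request:
{"op": "carry_out", "data": {"moves": [[[3,0,0],0],[[6,0,0],0],[[9,0,0],0],[[12,0,0],0],[[15,0,0],0],[[18,0,0],0],[[21,0,0],0],[[21,0,0],0]]}}

```text
time: 9.55
tcp_pos: [0.5947, -0.3251, 0.1836]
tool_rot: [[1.0, 0.027, 0.002], [0.027, -1.0, -0.002], [0.002, 0.002, -1.0]]
force: [0.6, -0.6, -0.9]
gripper_width: 0.0398
```

```bash
python3 foot.py f2
```

```text
9.55 [ 0.5946682  -0.32505399  0.18358125] [ 0.58032554 -0.56344591 -0.94092948] [ 0.01470187 -0.07677149  0.00548559] 0.03982582124527678
outline [0.8, 0.8] rows 201 304 cols at top 296 341
tip [] grip [(0.64, [319.9, 239.5])]
-5 foot rows 197.5 242.4
0 foot rows 190.1 234.2
5 foot rows 182.7 226.2
10 foot rows 175.5 218.3
15 foot rows 168.5 210.5
```

View pics/f2.png

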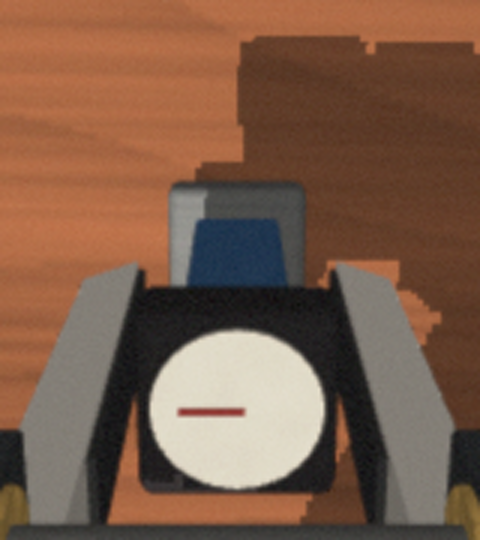

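```bash
sed -i 's/fr\[1\]-foot_near/0 if foot_near is None else fr[1]-foot_near/' fit2.py
python3 - <<'E'
from fit2 import *
p=camera('wrist'); s=sense(); run(p,s,201,None,45.3,304)
E
```

```text
f 295.57382701965986 dial 318.5338134765625 275.9422302246094 52.911678314208984 58.60091018676758 90.56668090820312 (290, 250, 58, 53) barrel rows 213 234 w 26.71929824561414 31.614035087719287
shift x,z,y mm [-14.1  -9.7   0. ] tilt 0.8 +- 1.3 R 0.0182 res [-0.  -0.   0.7 -0.8  0.6  0.  -0.9 -0.1  1.5  1.1]
tip est [[ 0.58179187 -0.32519691 -0.0090404 ]]
```

Request:
{"op": "carry_out", "data": {"moves": [[[0,0,0],0],[[0,0,0],0],[[0,0,0],0],[[0,0,-4],0],[[0,0,-14],0],[[0,0,-28],0],[[0,0,-44],0],[[0,0,-56],0],[[0,0,-62],0],[[0,0,-62],0],[[0,0,-62],0]], "squeeze": 25}}

```text
time: 10.9
tcp_pos: [0.5939, -0.3248, 0.2453]
tool_rot: [[1.0, 0.027, 0.002], [0.027, -1.0, -0.002], [0.002, 0.002, -1.0]]
force: [-0.3, 0.4, -2.2]
gripper_width: 0.0397
```

Run:
```python
from fit2 import *
p=camera('wrist'); s=sense(); print(s['time'],s['tcp_pos'],s['force'],s['gripper_width'],s['joint_pos'])
r=[r for r in outline_of(p,'gauge_grip') if 250<r['at'][0]<390]
if r:
    ys,xs=np.nonzero(r[0]['region']); print(ys.min(),ys.max())
run(p,s,201,None,45.3,304)
b=camera('side'); 
g=proj(b,[s['tcp_pos']])[0].astype(int); x,y=max(g[0]-35,0),max(g[1]-10,0)
ib=cv2.resize(b['pixels'][y:y+70,x:x+70,::-1],(400,400),interpolation=cv2.INTER_CUBIC)
ia=cv2.resize(p['pixels'][140:320,240:400,::-1],(400,450),interpolation=cv2.INTER_CUBIC)[:400]
cv2.imwrite('pics/s2.png',np.hstack([ia,ib]))
P=np.array(s['tcp_pos'])
q=proj(b,[P+[-.0127,0,-.078-.045],P+[-.0127,0,-.078-.0]]); print('vertical dir in side crop',(q-[x,y])*400/70)
```

```text
10.95 [ 0.59378658 -0.32472586  0.24481276] [ 0.20107776 -0.02896243 -1.19750972] 0.04007162829025407 [-3.82483240e+01  2.04620797e+01  8.75859078e+01 -7.43762921e-03
  7.18614194e+01  5.02377442e+01]
200 304
f 295.57382701965986 dial 318.5362243652344 276.00494384765625 52.387718200683594 58.13909912109375 89.46080017089844 (290, 250, 58, 53) barrel rows 213 234 w 26.60233918128671 31.61988304093569
shift x,z,y mm [-14.1  -9.5  -0.1] tilt 0.8 +- 1.32 R 0.0181 res [ 0.   0.   0.7 -0.8  0.7  0.  -0.9 -0.1  1.6  1. ]
tip est [[ 0.5812114  -0.32491539  0.05234254]]
vertical dir in side crop [[171.68916769 207.35464743]
 [174.79372977 158.89315255]]
```

View pics/s2.png

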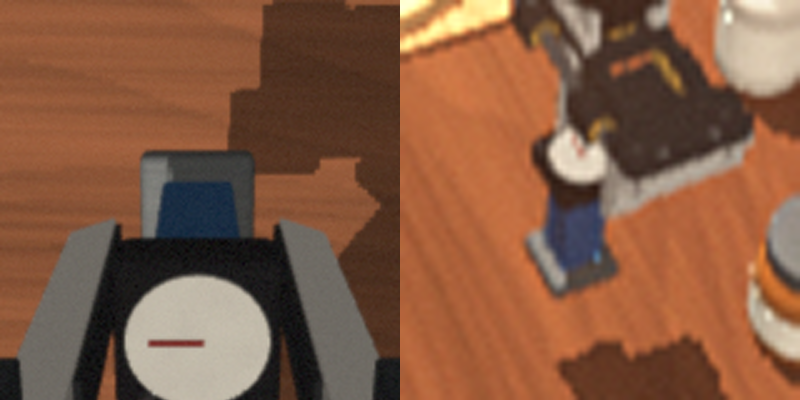

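Run:
```python
from fit2 import *
b=camera('side'); s=sense()
P=np.array(s['tcp_pos'])+[0,0,-.078]; Q=P+[-.0137,-.0004,-.006]; yaw=.027
hsv=cv2.cvtColor(b['pixels'],cv2.COLOR_RGB2HSV)
c=proj(b,[Q+[0,0,-.044]])[0]; x0,y0=(c-[12,14]).astype(int)
im=b['pixels'][y0:y0+34,x0:x0+26].astype(float); bl=im[...,2]-im[...,0]
from numpy import interp
def edges(row):
    v=row; m=np.where(v>15)[0]
    if len(m)<4: return None
    th=v[m].max()*.4; l,r=m[0],m[-1]
    f=lambda i,j: i+(th-v[i])/(v[j]-v[i])*(j-i)
    L=[i for i in range(len(v)-1) if v[i]<th<=v[i+1]]; R=[i for i in range(len(v)-1) if v[i]>=th>v[i+1]]
    return (f(L[0],L[0]+1)+x0, f(R[-1],R[-1]+1)+x0) if L and R else None
E=[(i+y0,)+e for i in range(34) if (e:=edges(bl[i]))]
for e in E: print(np.round(e,1))
for deg in (-4,0,4,8):
    q=pts(Q,np.radians(deg),yaw,[(sx*.012,sy*.012,h) for h in(.009,.079) for sx in(-1,1) for sy in(-1,1)])
    q=proj(b,q); h=cv2.convexHull(q.astype(np.float32))[:,0]
    m=np.zeros((400*8,640*8),np.uint8); cv2.fillConvexPoly(m,np.round(h*8+4).astype(int),1)
    print(deg,[(r,(np.nonzero(m[r*8+4])[0][[0,-1]]/8-.5).round(1).tolist()) for r in (int(c[1])-4,int(c[1]),int(c[1])+4)])
```

```text
[251.  354.9 363.5]
[252.  354.9 363.7]
[253.  354.8 363.5]
[254.  354.1 363.5]
[255.  354.2 363.5]
[256.  354.6 363.5]
[257.  355.6 363.5]
[258.  357.1 363.6]
[259.  356.6 363.5]
-4 [(247, [353.0, 364.4]), (251, [352.5, 363.6]), (255, [351.9, 362.9])]
0 [(247, [353.6, 364.6]), (251, [353.4, 364.2]), (255, [353.1, 364.0])]
4 [(247, [354.2, 364.8]), (251, [354.5, 365.0]), (255, [354.8, 365.1])]
8 [(247, [354.9, 365.1]), (251, [355.6, 365.8]), (255, [356.4, 366.4])]
```

Request:
{"op": "carry_out", "data": {"moves": [[[-3,-15,-6],0],[[-8,-45,-14],0],[[-14,-85,-20],0],[[-20,-130,-20],0],[[-26,-175,-20],0],[[-33,-220,-20],0],[[-40,-265,-20],0],[[-47,-310,-20],0],[[-54,-355,-20],0],[[-61,-400,-20],0],[[-68,-445,-20],0],[[-74,-485,-20],0],[[-78,-512,-20],0],[[-80,-525,-20],0],[[-80,-527,-20],0],[[-80,-527,-20],0]]}}

```text
time: 12.7
tcp_pos: [0.4999, 0.1996, 0.2641]
tool_rot: [[1.0, 0.026, 0.001], [0.026, -1.0, -0.001], [0.001, 0.001, -1.0]]
force: [0.1, -0.8, -1.7]
gripper_width: 0.0396
```

Run:
```python
from fit2 import *
p=camera('wrist'); s=sense(); print(s['time'],s['tcp_pos'],s['force'],s['gripper_width'])
for n,q in (('wrist',p),('top',camera('top'))):
    hsv=cv2.cvtColor(q['pixels'],cv2.COLOR_RGB2HSV); h=hsv[...,0]
    m=(((h<6)|(h>174))&(hsv[...,1]>170)&(hsv[...,2]>110)).astype(np.uint8)
    k,l,st,ce=cv2.connectedComponentsWithStats(m)
    for i in range(1,k):
        if st[i,4]>8: print(n,st[i],ce[i],at_z(q,ce[i],.024))
    print([(r['conf'],r['at'],at_z(q,r['at'],.024)) for r in place_of(q,'dot_red')])
run(p,s,200.5,None,45.3,304); save(p,'d1')
```

```text
12.75 [0.50006103 0.19913788 0.26408187] [ 0.41968698  0.2908453  -1.41736094] 0.03975873056378877
wrist [308 118  18  18 258] [316.69379845 126.6627907 ] [0.56737042 0.20302845 0.024     ]
wrist [305 277  14   1  14] [311.5 277. ] [0.38657535 0.20493127 0.024     ]
wrist [142 293  20  20 227] [150.40528634 302.28634361] [0.34507448 0.4083016  0.024     ]
[(0.83, [315.9, 129.7], array([0.56419695, 0.20379551, 0.024     ]))]
top [250 101   7   7  36] [252.83333333 103.72222222] [0.92527627 0.21529423 0.024     ]
top [328 102   6  12  47] [330.08510638 106.08510638] [ 0.9207737  -0.03861478  0.024     ]
top [182 280  27  17 212] [195.85849057 287.70754717] [0.32444031 0.37737829 0.024     ]
[]
f 295.57382701965986 dial 318.5585632324219 276.05059814453125 52.24395751953125 57.95745849609375 90.07389068603516 (290, 250, 58, 53) barrel rows 213 235 w 26.773684210526483 32.1736842105264
shift x,z,y mm [-14.2  -9.5   0.4] tilt 1.0 +- 1.31 R 0.018 res [ 0.  -0.   0.7 -0.9  0.7  0.  -0.8 -0.1  1.6  0.9]
tip est [[0.48772177 0.19951777 0.07164254]]
```

View pics/d1.png

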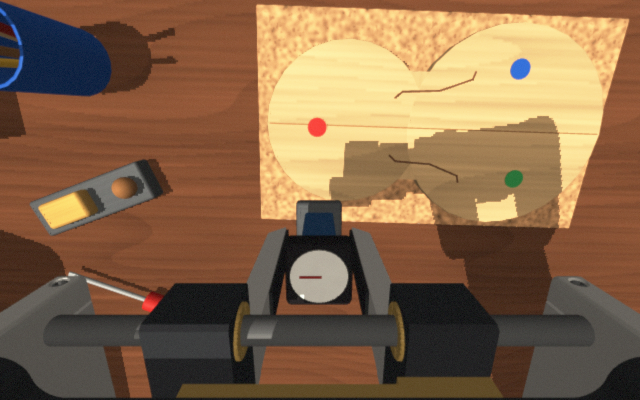

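Run:
```python
from h import *
for n,g in (('top',(254,214)),('side',(296,158))):
    q=camera(n); im=cv2.imread(f'pics/{n}.png'); hsv=cv2.cvtColor(im,cv2.COLOR_BGR2HSV)
    x,y=g; r=8; w=hsv[y-r:y+r+1,x-r:x+r+1].astype(float); h=w[...,0]
    m=(((h<9)|(h>171))&(w[...,1]>110)); ys,xs=np.nonzero(m); wt=w[...,1][m]
    c=np.array([np.average(xs,weights=wt)+x-r,np.average(ys,weights=wt)+y-r]); print(n,m.sum(),c,at_z(q,c,.024))
# tip offset cross-check: purple gauge/plate corners not needed; blue gauge consistency wrist vs top/side for first grasp
```

```text
top 28 [252.80676006 212.51145208] [0.56641594 0.20420767 0.024     ]
side 11 [296.00953289 158.37273594] [0.5649465  0.20253605 0.024     ]
```

Request:
{"op": "carry_out", "data": {"moves": [[[15,0,0],0],[[40,-1,0],0],[[62,-2,0],0],[[75,-2,0],0],[[79,-2,5],0],[[79,-2,17],0],[[79,-2,29],0],[[79,-2,36],0],[[79,-2,39],0],[[79,-2,39],0],[[79,-2,39],0]]}}

```text
time: 14.1
tcp_pos: [0.5792, 0.2032, 0.2255]
tool_rot: [[1.0, 0.025, 0.002], [0.025, -1.0, -0.001], [0.002, 0.001, -1.0]]
force: [-1.3, 0.3, -1.8]
gripper_width: 0.0393
```

```bash
cat > favg.py <<'E'
from h import *
F=[]
for i in range(int(sys.argv[1])): camera('wrist'); F.append(sense()['force'])
F=np.array(F); s=sense(); print(s['time'],s['tcp_pos'],'F',F.mean(0).round(2),'sd',F.std(0).round(2),s['gripper_width'],s['ft_torque'])
E
python3 favg.py 16
python3 - <<'E'
from h import *
s=sense(); b=camera('side'); P=np.array(s['tcp_pos'])
tip=proj(b,[P+[-.0124,0,-.190]])[0]; dot=proj(b,[[.566,.203,.024]])[0]; print(tip,dot)
x,y=int(dot[0])-35,int(dot[1])-40
cv2.imwrite('pics/s3.png',cv2.resize(b['pixels'][y:y+60,x:x+70,::-1],None,fx=9,fy=9,interpolation=cv2.INTER_CUBIC)); print(x,y)
E
```

```text
14.9 [0.57911244 0.20305842 0.22506668] F [-0.08 -0.18 -1.8 ] sd [0.43 0.56 0.59] 0.040056017136438304 [ 0.0524918  0.0084623 -0.0205806]
[296.23263568 156.10538   ] [296.2289846  158.21221013]
261 118
```

View pics/s3.png

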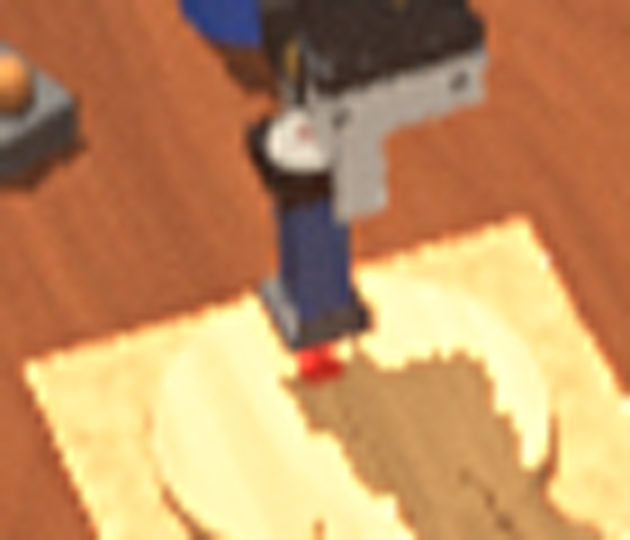

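Request:
{"op": "carry_out", "data": {"moves": [[[0,0,2],0],[[0,0,4],0],[[0,0,6],0],[[0,0,8],0],[[0,0,9],0],[[0,0,10],0],[[0,0,10],0]]}}

```text
time: 15.65
tcp_pos: [0.5791, 0.203, 0.2149]
tool_rot: [[1.0, 0.025, 0.001], [0.025, -1.0, -0.001], [0.001, 0.001, -1.0]]
force: [0.0, -0.3, -1.5]
gripper_width: 0.04
```

```bash
python3 favg.py 10
```

```text
16.15 [0.57914994 0.20304338 0.21511292] F [ 0.04 -0.07 -1.6 ] sd [0.42 0.41 0.5 ] 0.03970067926073972 [0.01068228 0.00785384 0.06105798]
```

Request:
{"op": "carry_out", "data": {"moves": [[[0,0,1],0],[[0,0,2],0],[[0,0,3],0],[[0,0,4],0],[[0,0,4],0]]}}

```text
time: 16.65
tcp_pos: [0.579, 0.203, 0.2109]
tool_rot: [[1.0, 0.025, 0.001], [0.025, -1.0, -0.001], [0.001, 0.001, -1.0]]
force: [-0.2, -0.1, -2.2]
gripper_width: 0.0396
```

```bash
python3 favg.py 12
```

```text
17.25 [0.57916241 0.20305531 0.21114089] F [ 0.09  0.14 -1.84] sd [0.54 0.44 0.55] 0.039532777776952174 [ 0.05513761 -0.03734304  0.0206116 ]
```

Request:
{"op": "carry_out", "data": {"moves": [[[0,0,1],0],[[0,0,2],0],[[0,0,3],0],[[0,0,4],0],[[0,0,4],0]]}}

```text
time: 17.75
tcp_pos: [0.5792, 0.203, 0.2072]
tool_rot: [[1.0, 0.025, 0.001], [0.025, -1.0, -0.001], [0.001, 0.001, -1.0]]
force: [-0.6, -0.1, -0.8]
gripper_width: 0.0398
```

```bash
python3 favg.py 14
```

```text
18.45 [0.57917321 0.20304706 0.20715302] F [-0.13 -0.11 -0.6 ] sd [0.52 0.55 0.55] 0.04022762215681861 [-0.0087379   0.01841695  0.06871929]
```

Request:
{"op": "carry_out", "data": {"moves": [[[0,0,1],0],[[0,0,2],0],[[0,0,3],0],[[0,0,4],0],[[0,0,4.7],0],[[0,0,4.7],0]]}}

```text
time: 19.05
tcp_pos: [0.5792, 0.2031, 0.2025]
tool_rot: [[1.0, 0.025, 0.001], [0.025, -1.0, -0.001], [0.001, 0.001, -1.0]]
force: [-0.2, -0.6, 0.4]
gripper_width: 0.0398
```

```bash
python3 favg.py 30
python3 - <<'E'
from fit2 import *
p=camera('wrist'); run(p,sense(),200.5,None,45.3,304,False)
E
```

```text
20.55 [0.57919171 0.20305425 0.20245701] F [-0.22 -0.    1.15] sd [0.42 0.49 0.49] 0.039739304107895515 [0.03140095 0.16144978 0.00903   ]
shift x,z,y mm [-13.8  -9.2   0. ] tilt 0.9 +- 1.3 R 0.018 res [-0.  -0.   0.8 -1.   0.6  0.  -0.8 -0.1  1.8  0.8]
tip est [[0.56721203 0.20301068 0.01029045]]
```

```bash
python3 -c "
from rig import *
print(job_done())"
```

```text
the job is handed in; nothing more can be done
None
```

The blue gauge is being held upright on the red dot with its plunger about half way in, and I have handed the job in, at about 20.6 s on the robot's clock.

**How it was done:** I gripped the gauge lightly by its head and lifted it, so it swung down with the dial on top. It stuck about 11° off upright. I corrected that by resting the tip lightly on the bare bench (about 2 N) and shifting the gripper 21 mm. I then tightened the grip to 25 N, lifted clear, carried it over the plate and lowered it onto the dot.

**Last checks:**

| Check | Result |
|---|---|
| Tip position | Estimated at (0.567, 0.203) m. The dot measured (0.565–0.567, 0.203–0.204) m from three cameras. The dot is 20 mm across. |
| Pressing force | About 2.9 N averaged over 30 readings, so the plunger is about 6.3 mm in. |
| Tilt | 0.9° ± 1.3° by the wrist camera. The earlier side-camera check gave about 0–2°. |
| Grip | The gauge did not slip in the gripper under the push. |

**Disagreements and limits:**
- The camera estimate of tip height was off; it put the tip about 14 mm below the plate face with the plunger taken as fully out. I set the press depth by force instead.
- The head slid roughly 14 mm sideways and 9 mm down in the pads during the swing, so it is held off-centre.
- Nothing touched the other things on the bench, as far as I could see. I took no final picture of the whole scene.

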